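# Unhook the waxed seals with the lifter and row them up in the tray

## Robot

A 6-joint arm with a two-finger parallel gripper is mounted at the origin on the work surface. World frame = base frame: x ahead of the robot, y to its left, z up, the work surface at z = 0. Lengths are in mm, angles in degrees, forces in N, time in s.
With the tool pointing down it reaches from about 325 to 850 mm from the base axis. Payload 15.5 kg.
Tool frame: the origin (TCP) lies between the finger pads; the fingertips stand 25 mm ahead of it and the grasp point (between the pads) lies 6 mm ahead of it; z points along the fingers, y is the direction in which the jaws open and shut (so a half turn about z gives the same grasp; the last joint's range is limited). The gripper opens to 91 mm and grips with 3 to 60 N. Pads are 32 mm wide; open, the fingers measure 118 mm over their backs; the gripper's body (76 mm by 178 mm) begins 60 mm behind the grasp point.
Start: joints at [64.143, 28.281, 77.091, -0, 74.628, -5.472], TCP at [217.708, 585.858, 238.915] pointing down, gripper open.
Joint ranges: [-166.48, 166.48], [-47.26, 123.95], [12.59, 153.08], [-70.14, 250.14], [6.76, 159.57], [-176.63, 176.63]. Speed limits (degrees/s): [108.29, 108.29, 147.25, 172.46, 172.46, 172.46].

## Interface

Orientations are given as a 3x3 rotation matrix whose columns are the frame's x, y, z axes.
In Python, from station import manip gives the robot as it stands.
- The arm moves only by the tool step_arm, never from a script. Its arguments are lists of equal length, an entry for each row: "grip": the finger opening in cm, from 0 to 9.12; "xyz": the shift along the tool's x, y, z in cm, a list of three; "dr": the turn, a rotation vector about the tool's x, y, z in rad, a list of three. In form: {"grip": [grip, ...], "xyz": [[dx, dy, dz], ...], "dr": [[rx, ry, rz], ...]}. A call has 1 to 12 rows; each row shifts and turns the commanded pose from where the row before left it, along the tool's axes as they then stand; what a row does not reach is not made up. A row lasts 1/12 s, in which the tool goes at most 41.7 mm and 7.16 degrees, less where a joint would pass 70% of its speed; a pose out of reach is approached as far as the arm can. A call is refused whole if a number of a shift passes 4.17 or a number of a turn 0.125, either way. A call with a gripper value outside its range is refused whole. The fingers move at their own pace and stop on an object; "newtons" is the grip in N (left out, the last holds). Time passes only in rows, so rows that do not move let the fingers close. It gives the time, the measured TCP pose, the force and the opening at its end, in the units of the state.
- manip.get_state(): the state, without advancing time (a new reading comes with each control period).
- manip.grab_frame(name): name is "scene" or "top" or "wrist"; returns the picture (400x640x3 uint8, red, green, blue); there is no depth.
- manip.camera_params(name): a dict with "fx", "fy", "cx", "cy" (pixels), "world_from_camera" (4x4, takes a point from camera to world coordinates). Camera axes: x right, y down, z forward; pixel columns grow to the right and rows downward; lengths in mm; the calibration is good to about 2 mm. A picture is of the moment at which its call begins: read the wrist's pose just before it. camera_params takes no time and is no camera call; for the wrist camera it gives the pose at the moment of the call.
- manip.job_done(): hands the job in, once; it reports no verdict.
The state is a dict: "clock": time; "joint_positions": joint angles; "joint_velocities": joint speeds; "joint_torque": joint torques, N m; "tool_pos": TCP position; "ee_rot": TCP orientation; "wrist_force": force on the tool from outside, world axes, zero at the start; "ft_torque": the same for the moment, N m; "finger_gap": opening from 0.0 (shut) to 1.0 (fully open).
Only numpy, scipy, OpenCV 4.12 (cv2) and the standard library are available. Lean on these libraries where they do the work, as an engineer would, in place of code of your own. Each camera call takes 0.05 s, during which the arm holds its last target. There are 200 camera calls.

## Task

The two amber seals on the drying rack are freshly waxed and must not be touched by the robot itself: with the red-handled lifter, lift each one by its steel bail up and off its peg and set it down gently, upright and square with the tray, in an empty compartment of the wooden tray, one seal to a compartment. Then stand the lifter back in the middle of its green mat. Leave the cream seals hanging, the jade seal standing in the tray, and everything else on the desk where it is.

Things in the scene. Friction and masses are not known exactly. Their poses are not given: they have to be found in the camera images.
- lifter_dip (a point): the tines' dip, midway between them, 100 mm in front of the handle axis, 10 mm above the underside: the underside of a carried bail bar lies here
- peg_1 (a point): point on the axis of the peg at rack y = -117 mm, above the rack origin line, 190 mm high; the others are at y = -39, 39, 117 mm. All pegs: 6 mm thick, from the crossbeam (x = 45 mm) to x = -20 mm, tip turned up to 202 mm
- lifter: Lifter, 0.16 kg, stands by itself: red upright handle 24 (x) x 22 (y) mm, top at 96 mm, on a steel foot 44 x 44 x 12 mm, with two steel tines along +x at y = -13 and +13 mm, 7 mm thick, 5 to 13 mm high out to x = 93 mm; then a V-shaped dip (see point lifter_dip) and a tip turned up to 16.5 mm height, ending at x = 112 mm. Origin: underside, on the handle axis; z up
- lifter_mid (a point): centre of the lifter's footprint on its underside, 50 mm in front of the handle axis
- mat: Thin dark green mat on the desk, 170 (x) x 80 (y) x 3 mm, fixed; origin at the centre of its underside. The lifter starts on it, handle axis at about x = -50 mm
- rack: Wooden drying rack, fixed. Origin on the desk under the line where the seals hang; y along the row of four brass pegs, which point to -x. Crossbeam 14 mm square at peg height, face at x = +45 mm; posts 20 mm square at y = -165 and 165, x = 55 mm, 216 mm high; feet 24 mm wide, 16 mm high under the posts, from x = -45 to +80 mm
- tray: Low wooden tray, fixed, 66 (x) x 224 (y) x 16 mm, three compartments in a row along y, each 58 x 69 mm inside, floor at 4 mm, dividers and rim at 16 mm. Origin: centre of underside
- cell_2 (a point): floor centre of the middle compartment, empty at the start
- cell_3 (a point): floor centre of the -y compartment, empty at the start
- amber_1: Amber (orange-yellow) seal, hanging on the rack, freshly waxed: stone block 34 x 34 x 64 mm, about 0.2 kg, steel bail on top: 3 mm plate 10 x 60 mm (top at 67 mm), upright wires at y = -25 and +25 mm, bar along y at 110 mm; wire 5 mm thick, so the opening seen along x is 45 wide, 40 mm high. Origin: centre of the underside, z up
- amber_1_bar (a point): middle of its bail bar, 110 mm above the origin; within y = 6 mm of it the bar rises 5 mm to a little peak that sits on the peg
- amber_2: The other amber seal, the same: sizes and origin as amber_1
- amber_2_bar (a point): middle of its bail bar, 110 mm above the origin; within y = 6 mm of it the bar rises 5 mm to a little peak that sits on the peg
- cream_1: Cream white seal that stays hanging on the rack; sizes and origin as amber_1
- cream_2: Cream white seal that stays hanging on the rack; sizes and origin as amber_1
- jade: Dark green seal standing in the tray's +y compartment (centre at tray y = +73 mm), stays there; sizes and origin as amber_1
- teapot: Black clay teapot, 110 mm across, 134 mm high with its overhead handle, spout to +y reaching 85 mm; origin centre of underside
- vise: Small wooden seal vise, 110 x 65 x 48 mm; origin centre of underside
- paste: Round white and blue paste dish with lid, 73 mm across, 30 mm high; origin centre of underside
- blanks: Row of four little stone blanks joined, 28 (x) x 96 (y) x 28 mm; origin centre of underside
- chisel: Chisel lying along x, 165 mm long, 10 mm thick; origin near the middle, underside
- pencil: Red pencil lying along x, 177 mm long, 9 mm thick; origin at the middle, underside
Mind the look-alikes: they are no part of the job. There is more than one size of the lifter; the job needs the smaller.

How it is judged (in metres and radians):
On the way, in this order (a step that is already met when the one before it is completed fails the run):
1. a first amber seal hangs on the lifter, clear of the rack (((contact force between lifter and amber_1 above 0.7 N and contact force between amber_1 and rack below 0.05 N and height (world z) of amber_1 above 0.03 m and x of amber_1_bar in the frame of lifter between 0.06 and 0.115 m) or (contact force between lifter and amber_2 above 0.7 N and contact force between amber_2 and rack below 0.05 N and height (world z) of amber_2 above 0.03 m and x of amber_2_bar in the frame of lifter between 0.06 and 0.115 m))), for 0.2 s.
2. with that one standing in an empty compartment, the other amber seal hangs on the lifter, clear of the rack (((((horizontal distance between amber_1 and cell_2 below 0.026 m and z of amber_1 in the frame of tray below 0.009 m) or (horizontal distance between amber_1 and cell_3 below 0.026 m and z of amber_1 in the frame of tray below 0.009 m)) and (contact force between lifter and amber_2 above 0.7 N and contact force between amber_2 and rack below 0.05 N and height (world z) of amber_2 above 0.03 m and x of amber_2_bar in the frame of lifter between 0.06 and 0.115 m)) or (((horizontal distance between amber_2 and cell_2 below 0.026 m and z of amber_2 in the frame of tray below 0.009 m) or (horizontal distance between amber_2 and cell_3 below 0.026 m and z of amber_2 in the frame of tray below 0.009 m)) and (contact force between lifter and amber_1 above 0.7 N and contact force between amber_1 and rack below 0.05 N and height (world z) of amber_1 above 0.03 m and x of amber_1_bar in the frame of lifter between 0.06 and 0.115 m)))), for 0.2 s.
At the end, for the whole second after the job is handed in: One amber seal stands in each empty compartment (26 mm of its centre, 0.1 rad of upright, 0.3 rad of square), at rest; cream seals hang as before (35 mm), jade seal stands as before (30 mm); lifter stands on its mat, footprint centre within 50 mm along and 35 mm across of mat centre ((((horizontal distance between amber_1 and cell_2 below 0.026 m and z of amber_1 in the frame of tray below 0.009 m) and (horizontal distance between amber_2 and cell_3 below 0.026 m and z of amber_2 in the frame of tray below 0.009 m)) or ((horizontal distance between amber_2 and cell_2 below 0.026 m and z of amber_2 in the frame of tray below 0.009 m) and (horizontal distance between amber_1 and cell_3 below 0.026 m and z of amber_1 in the frame of tray below 0.009 m))) and angle between each of amber_1, amber_2, jade, lifter's own z axis and vertical below 0.1 rad and linear speed of each of amber_1, amber_2, lifter below 0.02 m/s and (angle between the x axis of amber_1 and the x axis of tray, either way round below 0.3 rad or angle between the x axis of amber_1 and the y axis of tray, either way round below 0.3 rad) and (angle between the x axis of amber_2 and the x axis of tray, either way round below 0.3 rad or angle between the x axis of amber_2 and the y axis of tray, either way round below 0.3 rad) and distance of each of cream_1, cream_2 from where it was at the start of the episode below 0.035 m and distance of jade from where it was at the start of the episode below 0.03 m and z of lifter in the frame of mat below 0.009 m and x of lifter_mid in the frame of mat between -0.05 and 0.05 m and y of lifter_mid in the frame of mat between -0.035 and 0.035 m); the robot touches nothing.
It fails at once if the robot itself (gripper, fingers or arm) touches an amber seal or its steel bail (contact force between any of the fingers, the arm and amber_1 above 0.5 N or contact force between any of the fingers, the arm and amber_2 above 0.5 N).
It fails at once if an amber seal tips over, or is dropped or slammed into the tray (over 25 N) (angle between any of amber_1, amber_2's own z axis and vertical above 0.9 rad or contact force between any of amber_1, amber_2 and tray above 25 N).
It fails at once if a cream seal is knocked off its peg (moved over 60 mm) (distance of any of cream_1, cream_2 from where it was at the start of the episode above 0.06 m).
It fails at once if the jade seal is knocked over or out of place (over 40 mm) (distance of jade from where it was at the start of the episode above 0.04 m or angle between jade's own z axis and vertical above 0.5 rad).
It fails at once if another thing on the desk is shoved more than 30 mm (distance of any of teapot, vise, paste, blanks, chisel, pencil from where it was at the start of the episode above 0.03 m).
It also fails if it takes over 72 s, if anything falls off the work surface, if the arm or the gripper's body presses on something with over 40 N, if the wrist force passes 120 N, or if a joint passes its speed limit or range.

## Working session

There is one attempt and no reset: what is moved stays moved. The work goes in short steps, Python scripts to look and compute and a tool call to move; the robot and the scene stay as the last step left them, time stands still between calls to the robot, and variables do not carry over. Pictures are saved under pics/ and viewed, about 8 in all and at most 12, crops included, and the job is handed in when it is done.

Besides the shell and the picture viewer there is one more tool, called after ">>>" as a command line: name --argument value ..., lists and objects as JSON in quotes. step_arm: Moves the arm, as the interface text tells. Its arguments: {"type":"object","properties":{"grip":{"type":"array"},"xyz":{"type":"array"},"dr":{"type":"array"},"newtons":{"type":"number"}},"required":["grip","xyz","dr"]}

```bash
mkdir -p pics; python3 - <<'E'
from station import manip
import cv2
for n in ("scene","top"):
    cv2.imwrite(f"pics/{n}0.png",manip.grab_frame(n)[:,:,::-1])
    p=manip.camera_params(n);print(n,p)
s=manip.get_state();print(s)
E
```

```text
scene {'fx': 399.77437234272327, 'fy': 399.77437234272327, 'cx': 325.95096942332236, 'cy': 205.43819838412665, 'world_from_camera': array([[-3.58316982e-01,  7.29158742e-01, -5.83040711e-01,
         1.27198895e+03],
       [ 9.33579995e-01,  2.83933309e-01, -2.18655593e-01,
         2.86899588e+02],
       [ 6.11004108e-03, -6.22663156e-01, -7.82466141e-01,
         1.12777863e+03],
       [ 0.00000000e+00,  0.00000000e+00,  0.00000000e+00,
         1.00000000e+00]])}
top {'fx': 457.4885413988367, 'fy': 457.4885413988367, 'cx': 320.4705179969671, 'cy': 201.7967637201641, 'world_from_camera': array([[-2.21482881e-02, -9.89483121e-01,  1.42942668e-01,
         3.75555404e+02],
       [-9.99311132e-01,  2.61696094e-02,  2.63137385e-02,
        -1.53003790e+01],
       [-2.97777539e-02, -1.42261395e-01, -9.89381110e-01,
         1.29893282e+03],
       [ 0.00000000e+00,  0.00000000e+00,  0.00000000e+00,
         1.00000000e+00]])}
{'clock': 0.1, 'joint_positions': array([ 6.41499283e+01,  2.83070922e+01,  7.71521486e+01,  7.88622523e-03,
        7.46273043e+01, -5.47107088e+00]), 'joint_velocities': array([ 0.00111286, -0.01299367, -0.03598458,  0.01184985, -0.08425391,
       -0.04674417]), 'joint_torque': array([-8.29073656e-01, -8.80045795e+01, -4.00286722e+01, -1.36294048e-01,
        5.20035310e-02, -6.87175748e-05]), 'tool_pos': array([217.34093238, 585.38184311, 238.2749239 ]), 'ee_rot': array([[-9.37396831e-01,  3.48262223e-01, -7.78038074e-04],
       [ 3.48262983e-01,  9.37395968e-01, -1.30148379e-03],
       [ 2.76072115e-04, -1.49096864e-03, -9.99998850e-01]]), 'wrist_force': array([-0.35748993, -0.38139939,  0.18045858]), 'ft_torque': array([ 0.00233519,  0.01375298, -0.02686534]), 'finger_gap': 0.999336444037226}
```

View pics/scene0.png

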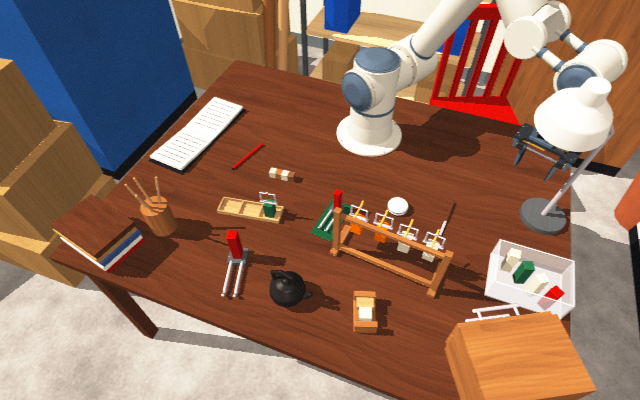

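View pics/top0.png

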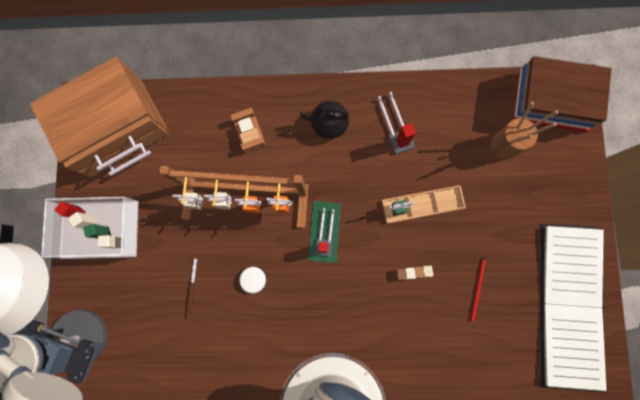

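```bash
python3 - <<'E'
import cv2,numpy as np
t=cv2.imread("pics/top0.png");s=cv2.imread("pics/scene0.png")
a=cv2.resize(t[160:270,155:475],None,fx=2.5,fy=2.5,interpolation=cv2.INTER_CUBIC)
b=cv2.resize(s[180:300,205:465],(800,369)[:2],interpolation=cv2.INTER_CUBIC)[:325]
o=np.vstack([a,b]);print(o.shape);cv2.imwrite("pics/crop1.png",o)
E
```

```text
(600, 800, 3)
```

View pics/crop1.png

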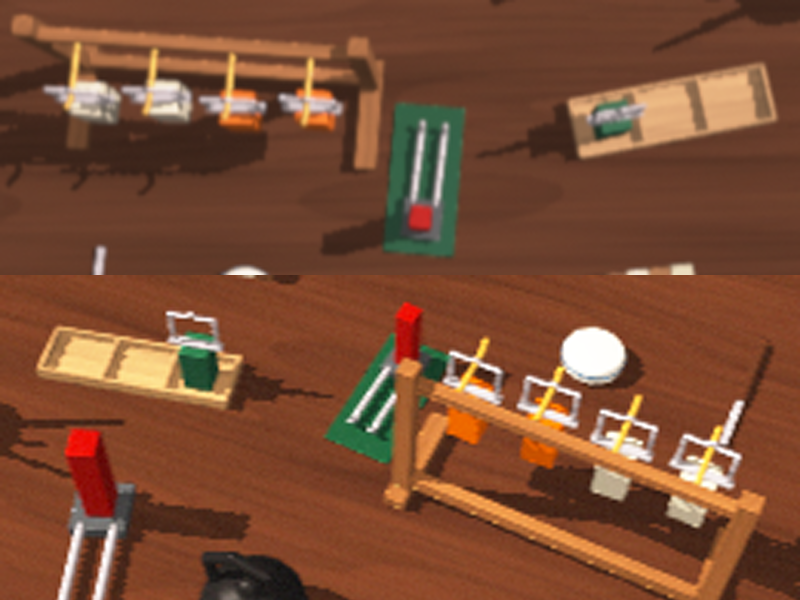

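```bash
cat > h.py <<'E'
import numpy as np
from scipy.optimize import least_squares
from station import manip
P={n:manip.camera_params(n) for n in("top","scene")}
def proj(p,X):
    c=np.linalg.inv(p["world_from_camera"])@np.append(X,1); return np.array([p["fx"]*c[0]/c[2]+p["cx"],p["fy"]*c[1]/c[2]+p["cy"]])
def rot(a): return np.array([[np.cos(a),-np.sin(a),0],[np.sin(a),np.cos(a),0],[0,0,1]])
def fit(obs,x0,z0=0):  # obs: (cam params,local xyz,pixel)
    f=lambda q:np.concatenate([proj(p,rot(q[2])@np.array(l)+[q[0],q[1],z0])-u for p,l,u in obs])
    r=least_squares(f,x0,loss='soft_l1',x_scale=[10,10,.1]); return r.x,f(r.x).reshape(-1,2)
E
python3 - <<'E'
from h import *
np.set_printoptions(precision=2,suppress=True)
T=lambda u,v:(155+u/2.5-.3,160+v/2.5-.3)
S=lambda u,v:(205+u/3.077-.3,180+(v-275)/3.075-.3)
t,s=P["top"],P["scene"]
mat=[(t,(85,40,3),T(398,104)),(t,(85,-40,3),T(466,108)),(t,(-85,-40,3),T(453,257)),(t,(-85,40,3),T(385,250)),(s,(85,40,3),S(393,461)),(s,(85,-40,3),S(327,437))]
lif=[(t,(0,0,99),T(420,216)),(t,(111,13,19),T(422,122)),(t,(111,-13,19),T(445,124)),(s,(0,0,99),S(409,312))]
tray=[(t,(33,112,16),T(568,98)),(t,(33,-112,16),T(765,64)),(t,(-33,-112,16),T(777,122)),(t,(-33,112,16),T(581,157)),
 (s,(-33,-112,16),S(57,326)),(s,(33,-112,16),S(39,371)),(s,(33,112,16),S(230,402)),(s,(-33,112,16),S(243,355))]
rack=[(t,(55,165,216),T(26,25)),(t,(55,-165,216),T(358,46)),(s,(55,-165,216),S(409,368)),(s,(55,165,216),S(752,504))]
for i,(u,v) in enumerate([(311,60),(232,55),(155,50),(77,44)]): rack.append((t,(45,-117+78*i,193),T(u,v)))
for i,(u,v) in enumerate([(487,340),(561,368),(638,397),(716,429)]): rack.append((s,(-20,-117+78*i,202),S(u,v)))
for n,o,x0 in(("mat",mat,[400,0,0]),("lifter",lif,[350,0,0]),("tray",tray,[450,-200,0]),("rack",rack,[450,150,0])):
    x,r=fit(o,x0);print(n,x[:2],np.degrees(x[2]));print(r.T)
E
```

```text
mat [477.97   9.98] -5.406076428462685
[[-1.35 -0.67  0.54 -0.65 -1.38 -0.96]
 [-0.53 -0.25 -0.02  0.72 -0.2  -1.17]]
lifter [431.07  13.74] -8.383037102961191
[[-0.13  0.06  0.01  0.13]
 [ 0.28 -0.57 -0.28 -1.09]]
tray [ 548.49 -270.49] 8.945108995882675
[[-0.07 -0.78 -0.37 -0.64  0.4  -0.59 -1.4  -0.38]
 [ 0.32 -0.34 -0.74 -0.39 -1.2  -1.8  -0.96 -0.29]]
rack [552.01 236.48] -5.616544847767627
[[-1.64 -0.07 -0.22 -0.31 -0.24  0.02 -0.34 -0.13 -0.46 -0.16  0.07  0.93]
 [-0.62  0.26 -1.6  -1.87 -0.9  -1.08 -1.25 -1.01 -1.48 -1.32 -1.14 -1.57]]
```

>>> step_arm --grip '[9.1, 9.1, 9.1, 9.1, 9.1, 9.1, 9.1, 9.1, 9.1, 9.1, 9.1, 9.1]' --xyz '[[0, 0, 0], [0, 0, 0], [0, 0, 0], [-1.0, -1.8, 0], [-1.84, -3.34, 0], [-1.84, -3.34, 0], [-1.84, -3.34, 0], [-1.84, -3.34, 0], [-1.84, -3.34, 0], [-1.84, -3.34, 0], [-1.84, -3.34, 0], [-1.84, -3.34, 0]]' --dr '[[0, 0, -0.07], [0, 0, -0.07], [0, 0, -0.07], [0, 0, 0], [0, 0, 0], [0, 0, 0], [0, 0, 0], [0, 0, 0], [0, 0, 0], [0, 0, 0], [0, 0, 0], [0, 0, 0]]' --newtons 60

```text
clock: 1.1
tool_pos: [331.9, 279.1, 238.9]
ee_rot: [[-0.989, 0.145, -0.0], [0.145, 0.989, -0.0], [0.0, -0.0, -1.0]]
wrist_force: [1.6, 0.5, 0.7]
finger_gap: 0.998
```

>>> step_arm --grip '[9.1, 9.1, 9.1, 9.1, 9.1, 9.1, 9.1, 9.1, 9.1, 9.1, 9.1]' --xyz '[[-1.84, -3.34, 0], [-1.84, -3.34, 0], [-1.84, -3.34, 0], [-1.84, -3.34, 0], [-1.84, -3.34, 0], [-1.84, -3.34, 0], [-1.84, -3.34, 0], [-0.84, -1.54, 0], [0, 0, 0], [0, 0, 0], [0, 0, 0]]' --dr '[[0, 0, 0], [0, 0, 0], [0, 0, 0], [0, 0, 0], [0, 0, 0], [0, 0, 0], [0, 0, 0], [0, 0, 0], [0, 0, 0], [0, 0, 0], [0, 0, 0]]'

```text
clock: 2.02
tool_pos: [431.0, 14.7, 238.8]
ee_rot: [[-0.989, 0.146, -0.001], [0.146, 0.989, 0.0], [0.001, 0.0, -1.0]]
wrist_force: [0.2, 0.3, 0.6]
finger_gap: 0.996
```

```bash
python3 - <<'E'
from h import *
import cv2
s=manip.get_state();print(s["clock"],s["tool_pos"],s["ee_rot"])
p=manip.camera_params("wrist");print(p)
f=manip.grab_frame("wrist");cv2.imwrite("pics/w1.png",f[:,:,::-1])
for X in [(431,14,99),(541,0,20)]:print(proj(p,np.array(X)))
E
```

```text
2.0167 [430.96799206  14.7215497  238.76375673] [[-9.89354356e-01  1.45525155e-01 -6.21733251e-04]
 [ 1.45525022e-01  9.89354539e-01  2.55017919e-04]
 [ 6.52226136e-04  1.61825344e-04 -9.99999774e-01]]
{'fx': 279.8810685180851, 'fy': 279.8810685180851, 'cx': 317.6947318923157, 'cy': 200.73370617651528, 'world_from_camera': array([[ 1.43963181e-01,  9.47069739e-01,  2.86938167e-01,
         3.49232398e+02],
       [ 9.89582455e-01, -1.38094994e-01, -4.06981368e-02,
         2.69532180e+01],
       [ 1.08075053e-03,  2.89808009e-01, -9.57084192e-01,
         3.84798059e+02],
       [ 0.00000000e+00,  0.00000000e+00,  0.00000000e+00,
         1.00000000e+00]])}
[316.41948238 197.34888388]
[318.06820606 255.71891043]
```

View pics/w1.png

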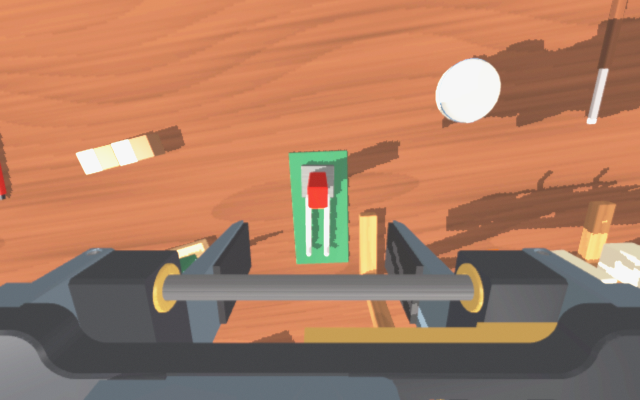

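>>> step_arm --grip '[9.1, 9.1, 9.1, 9.1, 9.1, 9.1, 9.1, 9.1, 6, 4, 3, 2.4]' --xyz '[[0, 0, 2], [0, 0, 3], [0, 0, 3], [0, 0, 3], [0, 0, 3], [0, 0, 1.8], [0, 0, 1], [0, 0, 0], [0, 0, 0], [0, 0, 0], [0, 0, 0], [0, 0, 0]]' --dr '[[0, 0, 0], [0, 0, 0], [0, 0, 0], [0, 0, 0], [0, 0, 0], [0, 0, 0], [0, 0, 0], [0, 0, 0], [0, 0, 0], [0, 0, 0], [0, 0, 0], [0, 0, 0]]'

```text
clock: 3.07
tool_pos: [431.8, 14.5, 71.7]
ee_rot: [[-0.989, 0.145, 0.002], [0.145, 0.989, -0.0], [-0.002, 0.0, -1.0]]
wrist_force: [-0.5, -0.2, 0.5]
finger_gap: 0.741
```

>>> step_arm --grip '[1.0, 0, 0, 0, 0, 0, 0, 0]' --xyz '[[0, 0, 0], [0, 0, 0], [0, 0, 0], [0, 0, 0], [0, 0, 0], [0, 0, 0], [0, 0, 0], [0, 0, 0]]' --dr '[[0, 0, 0], [0, 0, 0], [0, 0, 0], [0, 0, 0], [0, 0, 0], [0, 0, 0], [0, 0, 0], [0, 0, 0]]'

```text
clock: 3.73
tool_pos: [431.3, 14.3, 70.9]
ee_rot: [[-0.989, 0.145, -0.0], [0.145, 0.989, 0.0], [0.0, -0.0, -1.0]]
wrist_force: [0.8, -0.4, -0.7]
finger_gap: 0.239
```

>>> step_arm --grip '[0, 0, 0, 0, 0, 0, 0, 0, 0, 0, 0, 0]' --xyz '[[0, 0, -1], [0, 0, -2], [0, 0, -3], [0, 0, -3], [0, 0, -3], [0, 0, -2.2], [0, 0, -1.3], [0, 0, 0], [0, 0, 0], [0, 0, 0], [0, 0, 0], [0, 0, 0]]' --dr '[[0, 0, 0], [0, 0, 0], [0, 0, 0], [0, 0, 0], [0, 0, 0], [0, 0, -0.025], [0, 0, -0.024], [0, 0, 0], [0, 0, 0], [0, 0, 0], [0, 0, 0], [0, 0, 0]]'

```text
clock: 4.73
tool_pos: [430.8, 14.4, 224.9]
ee_rot: [[-0.995, 0.097, -0.002], [0.097, 0.995, 0.0], [0.002, 0.0, -1.0]]
wrist_force: [0.3, -0.4, -1.3]
finger_gap: 0.237
```

>>> step_arm --grip '[0, 0, 0, 0, 0, 0, 0, 0, 0, 0]' --xyz '[[0.4, 0.8, 0], [0.87, 1.8, 0], [1.0, 2.3, 0], [1.0, 2.3, 0], [1.0, 2.2, 0], [0.6, 1.4, 0], [0.3, 0.8, 0], [0, 0, 0], [0, 0, 0], [0, 0, 0]]' --dr '[[0, 0, 0], [0, 0, 0], [0, 0, 0], [0, 0, 0], [0, 0, 0], [0, 0, 0], [0, 0, 0], [0, 0, 0], [0, 0, 0], [0, 0, 0]]'

```text
clock: 5.57
tool_pos: [391.3, 134.4, 225.8]
ee_rot: [[-0.995, 0.097, -0.0], [0.097, 0.995, -0.0], [0.0, -0.0, -1.0]]
wrist_force: [-0.7, 0.3, -2.1]
finger_gap: 0.24
```

```bash
python3 - <<'E'
from h import *
import cv2
np.set_printoptions(precision=1,suppress=True)
s=manip.get_state();print(s["clock"],s["tool_pos"],s["ee_rot"],s["finger_gap"])
p=manip.camera_params("wrist")
w=manip.grab_frame("wrist");f=manip.grab_frame("scene")[170:330,300:480];t=manip.grab_frame("top")[150:260,200:360]
b=cv2.resize(f,(480,427),interpolation=cv2.INTER_CUBIC)[:380];c=cv2.resize(t,(320,220),interpolation=cv2.INTER_CUBIC)
o=np.zeros((580,800,3),np.uint8);o[:220,:320]=w[180:400,240:560];o[:220,320:640]=c;o[220:580,:480]=b[:360]
cv2.imwrite("pics/s2.png",o[:,:,::-1]);cv2.imwrite("pics/w2.png",w[:,:,::-1])
cv2.imwrite("pics/top2.png",manip.grab_frame("top")[:,:,::-1]);cv2.imwrite("pics/scene2.png",manip.grab_frame("scene")[:,:,::-1])
R=s["ee_rot"];tp=s["tool_pos"]
def L(l): # lifter local -> world
    return tp+R@np.array([-l[0],l[1],0])+np.array([0,0,l[2]-67.9])
rk=lambda l:rot(np.radians(-5.62))@np.array(l)+[552,236.5,0]
for n,q in P.items():
    print(n,"tips",proj(q,L((112,13,16))),proj(q,L((112,-13,16))),"handle",proj(q,L((0,0,96))),"bar ends",proj(q,rk((0,-142,191))),proj(q,rk((0,-92,191))))
E
```

```text
5.5667 [391.3 134.4 225.8] [[-1.   0.1 -0. ]
 [ 0.1  1.  -0. ]
 [ 0.  -0.  -1. ]] 0.239961709223179
top tips [271.7 216.7] [282.1 217.4] handle [268.2 262. ] bar ends [287.4 201.7] [267.2 200.2]
scene tips [367.9 202.6] [360.2 199.6] handle [380.5 159.5] bar ends [352.  203.4] [367.3 209.3]
```

View pics/s2.png

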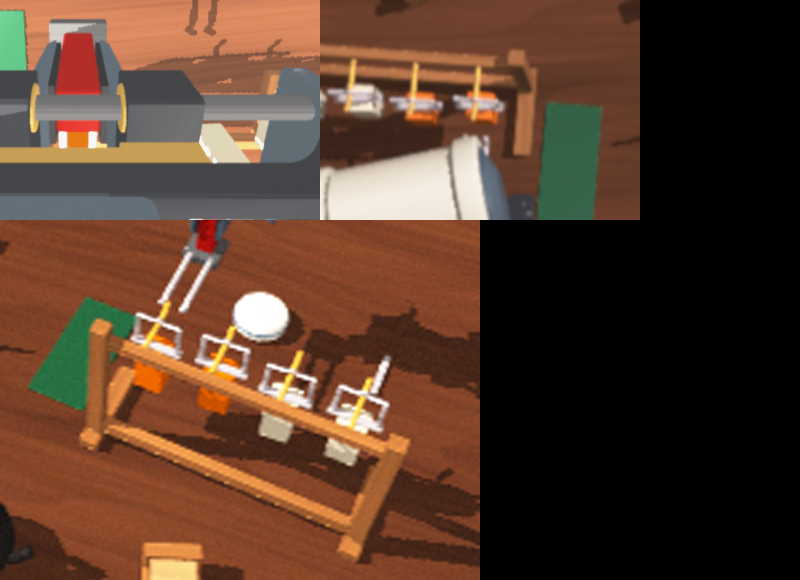

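>>> step_arm --grip '[0, 0, 0, 0, 0, 0, 0, 0, 0]' --xyz '[[-0.5, 0, 0], [-1, 0, 0], [-1, 0, 0], [-1, 0, 0], [-0.8, 0, 0], [-0.4, 0, 0], [-0.3, 0, 0], [0, 0, 0], [0, 0, 0]]' --dr '[[0, 0, 0], [0, 0, 0], [0, 0, 0], [0, 0, 0], [0, 0, 0], [0, 0, 0], [0, 0, 0], [0, 0, 0], [0, 0, 0]]'

```text
clock: 6.57
tool_pos: [440.7, 130.0, 225.8]
ee_rot: [[-0.995, 0.097, -0.0], [0.097, 0.995, -0.0], [0.0, -0.0, -1.0]]
wrist_force: [0.5, 0.4, 0.3]
finger_gap: 0.244
```

```bash
python3 - <<'E'
from h import *
import cv2
s=manip.get_state();print(s["clock"],s["tool_pos"],s["wrist_force"])
f=manip.grab_frame("scene")[180:250,335:435]
t=manip.grab_frame("top")[180:240,240:320]
o=np.zeros((560,800,3),np.uint8);o[:,:]=cv2.resize(f,(800,560),interpolation=cv2.INTER_CUBIC)
o[320:,480:]=cv2.resize(t,(320,240),interpolation=cv2.INTER_CUBIC)
cv2.imwrite("pics/s3.png",o[:,:,::-1])
E
```

```text
6.5667 [440.65514124 129.97015007 225.80991086] [0.53280144 0.42353436 0.27183708]
```

View pics/s3.png

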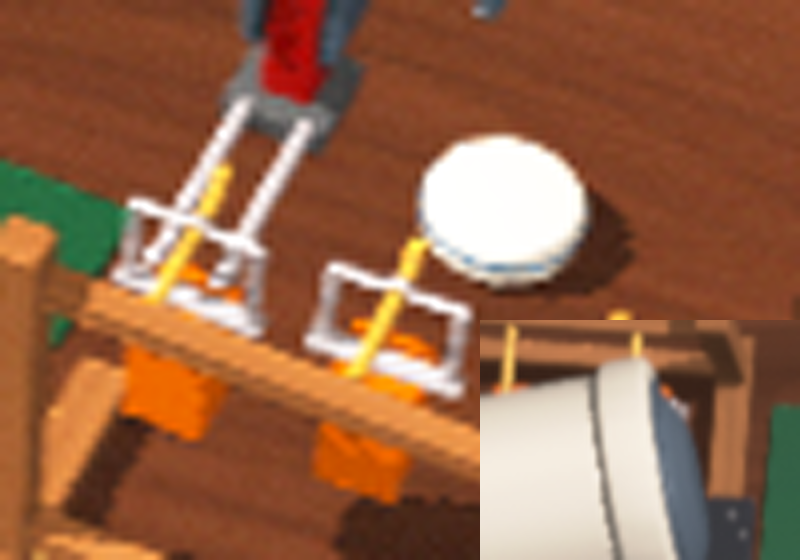

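>>> step_arm --grip '[0, 0, 0, 0, 0, 0, 0, 0, 0, 0, 0, 0]' --xyz '[[0, 0, -0.6], [0, 0, -0.6], [0, 0, -0.3], [0, 0, -0.2], [0, 0, -0.2], [0, 0, -0.2], [0, 0, -0.2], [0, 0, -0.2], [0, 0, -0.3], [0, 0, -0.3], [0, 0, 0], [0, 0, 0]]' --dr '[[0, 0, 0], [0, 0, 0], [0, 0, 0], [0, 0, 0], [0, 0, 0], [0, 0, 0], [0, 0, 0], [0, 0, 0], [0, 0, 0], [0, 0, 0], [0, 0, 0], [0, 0, 0]]'

```text
clock: 7.67
tool_pos: [440.9, 130.0, 257.1]
ee_rot: [[-0.995, 0.097, 0.0], [0.097, 0.995, 0.0], [-0.0, 0.0, -1.0]]
wrist_force: [0.4, -0.4, -3.7]
finger_gap: 0.243
```

>>> step_arm --grip '[0, 0, 0, 0, 0, 0, 0, 0, 0, 0, 0, 0]' --xyz '[[0, 0, -0.3], [0, 0, -0.3], [0, 0, -0.3], [0, 0, -0.3], [0, 0, -0.3], [0, 0, -0.3], [0, 0, -0.2], [0, 0, 0], [0, 0, 0], [0, 0, 0], [0, 0, 0], [0, 0, 0]]' --dr '[[0, 0, 0], [0, 0, 0], [0, 0, 0], [0, 0, 0], [0, 0, 0], [0, 0, 0], [0, 0, 0], [0, 0, 0], [0, 0, 0], [0, 0, 0], [0, 0, 0], [0, 0, 0]]'

```text
clock: 8.67
tool_pos: [440.8, 130.0, 276.8]
ee_rot: [[-0.995, 0.097, -0.0], [0.097, 0.995, -0.0], [0.0, -0.0, -1.0]]
wrist_force: [0.3, -0.6, -3.8]
finger_gap: 0.236
```

```bash
python3 - <<'E'
from h import *
import cv2
s=manip.get_state();print(s["clock"],s["tool_pos"],s["wrist_force"],s["ft_torque"])
f=manip.grab_frame("scene")[150:250,335:435]
cv2.imwrite("pics/s4.png",cv2.resize(f,(600,600),interpolation=cv2.INTER_CUBIC)[:,:,::-1])
E
```

```text
8.6667 [440.778016   129.97048801 276.77911465] [ 0.27307895 -0.60669143 -3.84514256] [0.01359423 0.25246036 0.00866561]
```

View pics/s4.png

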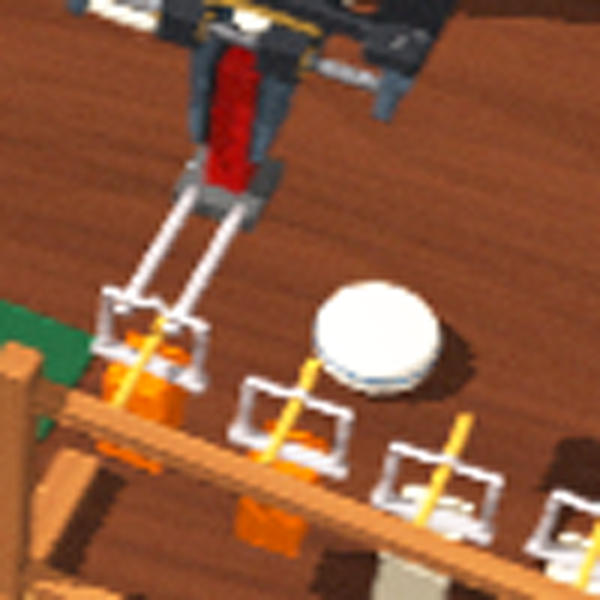

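>>> step_arm --grip '[0, 0, 0, 0, 0, 0, 0, 0, 0, 0, 0, 0]' --xyz '[[0.2, 0, 0], [0.4, 0, 0], [0.7, 0, 0], [0.9, 0, 0], [1.0, 0, 0], [1.0, 0, 0], [1.0, 0, 0], [0.9, 0, 0], [0.6, 0, 0], [0.4, 0, 0], [0.3, 0, 0], [0.1, 0, 0]]' --dr '[[0, 0, 0], [0, 0, 0], [0, 0, 0], [0, 0, 0], [0, 0, 0], [0, 0, 0], [0, 0, 0], [0, 0, 0], [0, 0, 0], [0, 0, 0], [0, 0, 0], [0, 0, 0]]'

```text
clock: 9.72
tool_pos: [366.0, 137.3, 277.0]
ee_rot: [[-0.995, 0.097, 0.0], [0.097, 0.995, 0.0], [-0.0, 0.0, -1.0]]
wrist_force: [0.3, -0.1, -3.8]
finger_gap: 0.239
```

>>> step_arm --grip '[0, 0, 0, 0, 0, 0, 0, 0, 0, 0, 0, 0]' --xyz '[[0, 0, -0.2], [0, 0, -0.4], [0, 0, -0.5], [0, 0, -0.5], [0, 0, -0.5], [0, 0, -0.4], [0, 0, -0.3], [0, 0, -0.2], [0, 0, 0], [0, 0, 0], [0, 0, 0], [0, 0, 0]]' --dr '[[0, 0, 0], [0, 0, -0.01], [0, 0, -0.02], [0, 0, -0.03], [0, 0, -0.035], [0, 0, -0.035], [0, 0, -0.035], [0, 0, -0.03], [0, 0, -0.025], [0, 0, -0.02], [0, 0, -0.014], [0, 0, 0]]'

```text
clock: 10.72
tool_pos: [366.2, 137.2, 306.9]
ee_rot: [[-0.988, -0.158, -0.0], [-0.158, 0.988, -0.0], [0.0, -0.0, -1.0]]
wrist_force: [0.2, -0.2, -4.3]
finger_gap: 0.238
```

```bash
cat >> h.py <<'E'
def to(x,y,z):
    s=manip.get_state();R=s["ee_rot"];h=np.degrees(np.arctan2(R[1,0],R[0,0]))
    print("clock",s["clock"],"pos",s["tool_pos"].round(1),"heading",h.round(2),"F",s["wrist_force"].round(1),"gap",round(s["finger_gap"],3))
    print("tool shift cm",(R.T@(np.array([x,y,z])-s["tool_pos"])/10).round(2))
E
python3 -c "
from h import *
to(449.7,-286.1,305)"
```

```text
clock 10.7167 pos [366.2 137.2 306.9] heading -170.93 F [ 0.2 -0.2 -4.3] gap 0.238
tool shift cm [ -1.57 -43.12   0.19]
```

>>> step_arm --grip '[0, 0, 0, 0, 0, 0, 0, 0, 0, 0, 0, 0]' --xyz '[[-0.13, -0.4, 0], [-0.13, -0.8, 0], [-0.13, -1.3, 0], [-0.13, -1.8, 0], [-0.13, -2.2, 0], [-0.13, -2.5, 0], [-0.13, -2.7, 0], [-0.13, -2.8, 0], [-0.13, -2.8, 0], [-0.13, -2.8, 0], [-0.13, -2.8, 0], [-0.13, -2.8, 0]]' --dr '[[0, 0, 0], [0, 0, 0], [0, 0, 0], [0, 0, 0], [0, 0, 0], [0, 0, 0], [0, 0, 0], [0, 0, 0], [0, 0, 0], [0, 0, 0], [0, 0, 0], [0, 0, 0]]'

```text
clock: 11.72
tool_pos: [421.7, -116.4, 306.9]
ee_rot: [[-0.988, -0.156, -0.0], [-0.156, 0.988, -0.0], [0.0, -0.0, -1.0]]
wrist_force: [1.4, -0.4, -4.3]
finger_gap: 0.239
```

>>> step_arm --grip '[0, 0, 0, 0, 0, 0, 0, 0, 0, 0, 0, 0]' --xyz '[[0, -2.7, 0], [0, -2.5, 0], [0, -2.3, 0], [0, -2.1, 0], [0, -1.9, 0], [0, -1.7, 0], [0, -1.4, 0], [0, -1.1, 0], [0, -0.8, 0], [0, -0.5, 0], [0, -0.3, 0], [0, -0.1, 0]]' --dr '[[0, 0, 0], [0, 0, 0], [0, 0, 0], [0, 0, 0], [0, 0, 0], [0, 0, 0], [0, 0, 0], [0, 0, 0], [0, 0, 0], [0, 0, 0], [0, 0, 0], [0, 0, 0]]'

```text
clock: 12.72
tool_pos: [449.2, -286.0, 306.9]
ee_rot: [[-0.988, -0.157, -0.0], [-0.157, 0.988, 0.0], [0.0, 0.0, -1.0]]
wrist_force: [0.4, -0.4, -4.6]
finger_gap: 0.237
```

>>> step_arm --grip '[0, 0, 0, 0, 0, 0, 0, 0, 0, 0, 0, 0]' --xyz '[[0, 0, 0], [0, 0, 0], [0, 0, 0], [0, 0, 0], [0, 0, 0], [0, 0, 0], [0, 0, 0], [0, 0, 0], [0, 0, 0], [0, 0, 0], [0, 0, 0], [0, 0, 0]]' --dr '[[0, 0, 0], [0, 0, 0], [0, 0, 0], [0, 0, 0], [0, 0, 0], [0, 0, 0], [0, 0, 0], [0, 0, 0], [0, 0, 0], [0, 0, 0], [0, 0, 0], [0, 0, 0]]'

```text
clock: 13.72
tool_pos: [449.1, -286.0, 306.9]
ee_rot: [[-0.988, -0.157, 0.0], [-0.157, 0.988, -0.0], [-0.0, -0.0, -1.0]]
wrist_force: [-0.8, 1.1, -3.9]
finger_gap: 0.241
```

```bash
python3 - <<'E'
from h import *
import cv2
to(449.7,-286.1,305)
f=manip.grab_frame("scene")[150:240,200:320]
t=manip.grab_frame("top")[160:240,350:490]
a=cv2.resize(f,(560,420),interpolation=cv2.INTER_CUBIC)
o=np.zeros((600,560+0,3),np.uint8);o[:420]=a
b=cv2.resize(t,(560,320),interpolation=cv2.INTER_CUBIC)
o=np.vstack([a[:280+20],b[:300]])
cv2.imwrite("pics/s5.png",o[:,:,::-1])
E
```

```text
clock 13.7167 pos [ 449.1 -286.   306.9] heading -170.99 F [-0.8  1.1 -3.9] gap 0.241
tool shift cm [-0.06 -0.02  0.19]
```

View pics/s5.png

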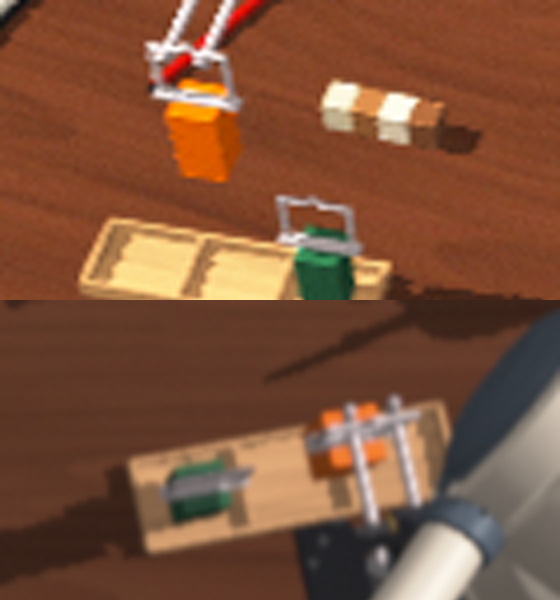

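```bash
python3 - <<'E'
from h import *
C=rot(np.radians(9.0))
for n,p in P.items():
  for dy in (0,6):
    print(n,dy,[proj(p,np.array([547.9,-270.3,0])+C@np.array(l)).round(1) for l in((0,25+dy,251.5),(0,-25+dy,251.5),(12,13,255),(12,-13,255))])
print("obs top",(350+310/4,160+140/4),(350+418/4,160+112/4),(350+350/4,160+100/4),(350+395/4,160+100/4),"scene",(200+230/4.67,150+60/4.67),(200+150/4.67,150+44/4.67))
E
```

```text
top 0 [array([432.3, 191.5]), array([453.6, 187.6]), array([436.6, 185.3]), array([447.7, 183.2])]
top 6 [array([429.7, 192. ]), array([451. , 188.1]), array([436.6, 185.3]), array([447.7, 183.2])]
scene 0 [array([247.2, 161. ]), array([231.7, 158.5]), array([242. , 162.3]), array([233.9, 161. ])]
scene 6 [array([249.1, 161.3]), array([233.6, 158.8]), array([242. , 162.3]), array([233.9, 161. ])]
obs top (427.5, 195.0) (454.5, 188.0) (437.5, 185.0) (448.75, 185.0) scene (249.25053533190578, 162.84796573875803) (232.1199143468951, 159.4218415417559)
```

>>> step_arm --grip '[0, 0, 0, 0, 0, 0, 0, 0, 0, 0, 0, 0]' --xyz '[[0, -0.1, 0.3], [0, -0.2, 0.7], [0, -0.1, 1.1], [0, 0, 1.4], [0, 0, 1.5], [0, 0, 1.5], [0, 0, 1.5], [0, 0, 1.4], [0, 0, 1.1], [0, 0, 0.7], [0, 0, 0.4], [0, 0, 0.2]]' --dr '[[0, 0, 0], [0, 0, 0], [0, 0, 0], [0, 0, 0], [0, 0, 0], [0, 0, 0], [0, 0, 0], [0, 0, 0], [0, 0, 0], [0, 0, 0], [0, 0, 0], [0, 0, 0]]'

```text
clock: 14.82
tool_pos: [449.6, -290.0, 188.4]
ee_rot: [[-0.988, -0.157, -0.0], [-0.157, 0.988, 0.0], [0.0, 0.0, -1.0]]
wrist_force: [0.0, -0.1, -4.1]
finger_gap: 0.239
```

>>> step_arm --grip '[0, 0, 0, 0, 0, 0, 0, 0, 0, 0, 0, 0]' --xyz '[[0, 0, 0.2], [0, 0, 0.2], [0, 0, 0.2], [0, 0, 0.2], [0, 0, 0.2], [0, 0, 0.2], [0, 0, 0.2], [0, 0, 0.2], [0, 0, 0.2], [0, 0, 0.2], [0, 0, 0.2], [0, 0, 0]]' --dr '[[0, 0, 0], [0, 0, 0], [0, 0, 0], [0, 0, 0], [0, 0, 0], [0, 0, 0], [0, 0, 0], [0, 0, 0], [0, 0, 0], [0, 0, 0], [0, 0, 0], [0, 0, 0]]'

```text
clock: 15.82
tool_pos: [449.8, -289.9, 166.6]
ee_rot: [[-0.988, -0.157, -0.0], [-0.157, 0.988, 0.0], [-0.0, 0.0, -1.0]]
wrist_force: [-0.4, 0.4, -1.5]
finger_gap: 0.242
```

>>> step_arm --grip '[0, 0, 0, 0]' --xyz '[[0, 0, 0.2], [0, 0, 0.2], [0, 0, 0], [0, 0, 0]]' --dr '[[0, 0, 0], [0, 0, 0], [0, 0, 0], [0, 0, 0]]'

```text
clock: 16.15
tool_pos: [449.7, -289.9, 162.8]
ee_rot: [[-0.988, -0.156, -0.0], [-0.156, 0.988, 0.0], [0.0, 0.0, -1.0]]
wrist_force: [0.3, -0.4, -1.8]
finger_gap: 0.241
```

```bash
python3 - <<'E'
from h import *
import cv2
to(449.7,-286.1,305)
f=manip.grab_frame("scene")[150:240,200:320]
t=manip.grab_frame("top")[160:240,350:490]
a=cv2.resize(f,(560,420),interpolation=cv2.INTER_CUBIC)
b=cv2.resize(t,(560,320),interpolation=cv2.INTER_CUBIC)
cv2.imwrite("pics/s6.png",np.vstack([a[:330],b[:260]])[:,:,::-1])
E
```

```text
clock 16.15 pos [ 449.7 -289.9  162.8] heading -171.0 F [ 0.3 -0.4 -1.8] gap 0.241
tool shift cm [ -0.06   0.38 -14.22]
```

View pics/s6.png

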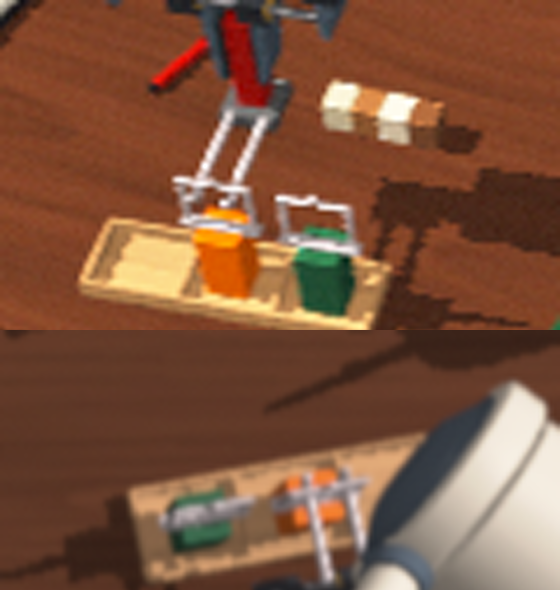

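>>> step_arm --grip '[0, 0, 0, 0, 0, 0, 0, 0, 0, 0, 0, 0]' --xyz '[[0, 0, 0.3], [0, 0, 0.3], [0, 0, 0.2], [0, 0, 0], [0.3, 0, 0], [0.6, 0, 0], [1.0, 0, 0], [1.3, 0, 0], [1.5, 0, 0], [1.5, 0, 0], [1.2, 0, 0], [0.6, 0, 0]]' --dr '[[0, 0, 0], [0, 0, 0], [0, 0, 0], [0, 0, 0], [0, 0, 0], [0, 0, 0], [0, 0, 0], [0, 0, 0], [0, 0, 0], [0, 0, 0], [0, 0, 0], [0, 0, 0]]'

```text
clock: 17.25
tool_pos: [368.6, -302.6, 155.0]
ee_rot: [[-0.988, -0.155, -0.001], [-0.155, 0.988, 0.0], [0.001, 0.0, -1.0]]
wrist_force: [-0.1, -0.3, -2.3]
finger_gap: 0.239
```

```bash
python3 - <<'E'
from h import *
rk=lambda l:rot(np.radians(-5.62))@np.array(l)+[552,236.5,0]
print(rk((-150,-39,0)))
R=rk((-150,-39,226));to(*R)
E
```

```text
[398.90172707 212.37700627   0.        ]
clock 17.25 pos [ 368.6 -302.6  155. ] heading -171.06 F [-0.1 -0.3 -2.3] gap 0.239
tool shift cm [-11.    50.4   -7.08]
```

>>> step_arm --grip '[0, 0, 0, 0, 0, 0, 0]' --xyz '[[0, 0, -0.8], [0, 0, -1.4], [0, 0, -1.8], [0, 0, -1.6], [0, 0, -1.0], [0, 0, -0.5], [0, 0, 0]]' --dr '[[0, 0, 0.034], [0, 0, 0.05], [0, 0, 0.06], [0, 0, 0.06], [0, 0, 0.03], [0, 0, 0.02], [0, 0, 0]]'

```text
clock: 17.83
tool_pos: [370.8, -302.9, 226.8]
ee_rot: [[-0.995, 0.098, 0.001], [0.098, 0.995, -0.001], [-0.001, -0.001, -1.0]]
wrist_force: [0.0, -0.6, -1.6]
finger_gap: 0.241
```

```bash
python3 -c "
from h import *
to(399.2,215.4,226)"
```

```text
clock 17.8333 pos [ 370.8 -302.9  226.8] heading 174.4 F [ 0.  -0.6 -1.6] gap 0.241
tool shift cm [2.230e+00 5.186e+01 1.000e-02]
```

>>> step_arm --grip '[0, 0, 0, 0, 0, 0, 0, 0, 0, 0, 0, 0]' --xyz '[[0.1, 0.8, 0], [0.1, 1.6, 0], [0.1, 2.4, 0], [0.1, 2.8, 0], [0.1, 3, 0], [0.1, 3, 0], [0.1, 3, 0], [0.1, 3, 0], [0.1, 3, 0], [0.1, 3, 0], [0.1, 3, 0], [0.1, 3, 0]]' --dr '[[0, 0, 0], [0, 0, 0], [0, 0, 0], [0, 0, 0], [0, 0, 0], [0, 0, 0], [0, 0, 0], [0, 0, 0], [0, 0, 0], [0, 0, 0], [0, 0, 0], [0, 0, 0]]'

```text
clock: 18.83
tool_pos: [388.2, 15.0, 225.2]
ee_rot: [[-0.995, 0.096, -0.001], [0.096, 0.995, 0.0], [0.001, 0.0, -1.0]]
wrist_force: [0.8, 1.1, -2.5]
finger_gap: 0.243
```

>>> step_arm --grip '[0, 0, 0, 0, 0, 0, 0, 0, 0, 0, 0, 0]' --xyz '[[0.1, 3, 0], [0.1, 3, 0], [0.1, 3, 0], [0.1, 2.8, 0], [0.1, 2.4, 0], [0.1, 2, 0], [0.1, 1.6, 0], [0.1, 1.2, 0], [0.1, 0.7, 0], [0.1, 0.4, 0], [0, 0.16, 0], [0, 0, 0]]' --dr '[[0, 0, 0], [0, 0, 0], [0, 0, 0], [0, 0, 0], [0, 0, 0], [0, 0, 0], [0, 0, 0], [0, 0, 0], [0, 0, 0], [0, 0, 0], [0, 0, 0], [0, 0, 0]]'

```text
clock: 19.83
tool_pos: [398.6, 215.6, 225.7]
ee_rot: [[-0.995, 0.096, -0.0], [0.096, 0.995, -0.0], [0.0, -0.0, -1.0]]
wrist_force: [0.0, 0.3, -1.1]
finger_gap: 0.235
```

>>> step_arm --grip '[0, 0, 0, 0, 0, 0, 0, 0, 0, 0, 0, 0]' --xyz '[[0, 0, 0], [0, 0, 0], [-0.5, 0, 0], [-1, 0, 0], [-1, 0, 0], [-1, 0, 0], [-0.8, 0, 0], [-0.4, 0, 0], [-0.3, 0, 0], [0, 0, 0], [0, 0, 0], [0, 0, 0]]' --dr '[[0, 0, 0], [0, 0, 0], [0, 0, 0], [0, 0, 0], [0, 0, 0], [0, 0, 0], [0, 0, 0], [0, 0, 0], [0, 0, 0], [0, 0, 0], [0, 0, 0], [0, 0, 0]]'

```text
clock: 20.83
tool_pos: [448.3, 211.0, 225.9]
ee_rot: [[-0.995, 0.096, -0.0], [0.096, 0.995, -0.0], [0.0, -0.0, -1.0]]
wrist_force: [-0.3, -0.1, -1.9]
finger_gap: 0.238
```

```bash
python3 - <<'E'
from h import *
import cv2
to(448.9,210.5,226)
f=manip.grab_frame("scene")
a=cv2.resize(f[175:250,345:445],(800,600),interpolation=cv2.INTER_CUBIC)
b=cv2.resize(f[175:235,205:285],(320,240),interpolation=cv2.INTER_CUBIC)
a[360:,480:]=b
cv2.imwrite("pics/s7.png",a[:,:,::-1])
E
```

```text
clock 20.8333 pos [448.3 211.  225.9] heading 174.47 F [-0.3 -0.1 -1.9] gap 0.238
tool shift cm [-0.06 -0.04 -0.01]
```

View pics/s7.png

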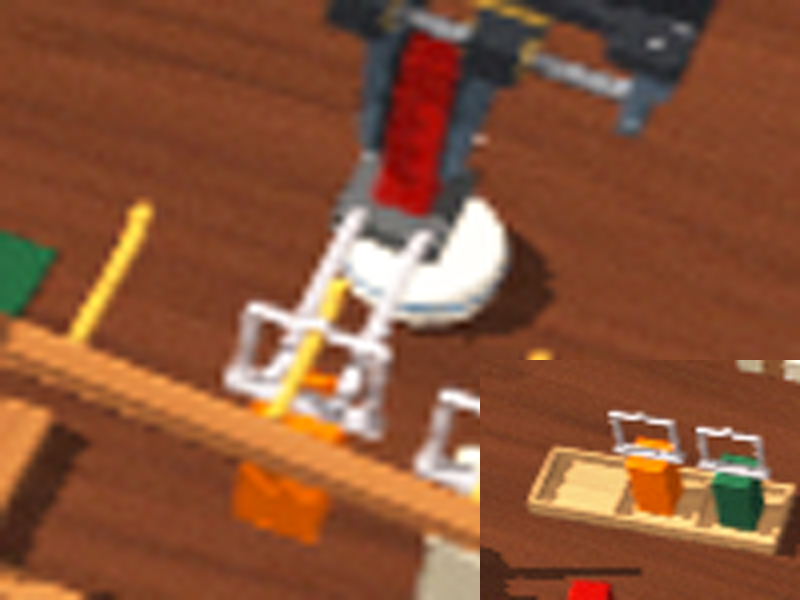

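>>> step_arm --grip '[0, 0, 0, 0, 0, 0, 0, 0, 0, 0, 0, 0]' --xyz '[[0, 0, -0.6], [0, 0, -0.6], [0, 0, -0.3], [0, 0, -0.2], [0, 0, -0.2], [0, 0, -0.2], [0, 0, -0.2], [0, 0, -0.2], [0, 0, -0.3], [0, 0, -0.3], [0, 0, 0], [0, 0, 0]]' --dr '[[0, 0, 0], [0, 0, 0], [0, 0, 0], [0, 0, 0], [0, 0, 0], [0, 0, 0], [0, 0, 0], [0, 0, 0], [0, 0, 0], [0, 0, 0], [0, 0, 0], [0, 0, 0]]'

```text
clock: 21.88
tool_pos: [448.8, 211.0, 257.0]
ee_rot: [[-0.995, 0.097, 0.0], [0.097, 0.995, 0.0], [-0.0, 0.0, -1.0]]
wrist_force: [0.7, -0.2, -3.8]
finger_gap: 0.24
```

>>> step_arm --grip '[0, 0, 0, 0, 0, 0, 0, 0, 0, 0, 0, 0]' --xyz '[[0, 0, -0.3], [0, 0, -0.3], [0, 0, -0.3], [0, 0, -0.3], [0, 0, -0.3], [0, 0, -0.3], [0, 0, -0.2], [0, 0, 0], [0, 0, 0], [0, 0, 0], [0, 0, 0], [0, 0, 0]]' --dr '[[0, 0, 0], [0, 0, 0], [0, 0, 0], [0, 0, 0], [0, 0, 0], [0, 0, 0], [0, 0, 0], [0, 0, 0], [0, 0, 0], [0, 0, 0], [0, 0, 0], [0, 0, 0]]'

```text
clock: 22.88
tool_pos: [448.6, 211.0, 276.8]
ee_rot: [[-0.995, 0.097, -0.0], [0.097, 0.995, -0.0], [0.0, -0.0, -1.0]]
wrist_force: [-0.1, -0.0, -4.3]
finger_gap: 0.234
```

```bash
python3 - <<'E'
from h import *
import cv2
to(374,218,277)
f=manip.grab_frame("scene")
cv2.imwrite("pics/s8.png",cv2.resize(f[150:250,345:465],(720,600),interpolation=cv2.INTER_CUBIC)[:,:,::-1])
E
```

```text
clock 22.8833 pos [448.6 211.  276.8] heading 174.46 F [-0.1 -0.  -4.3] gap 0.234
tool shift cm [ 7.5  -0.02 -0.02]
```

View pics/s8.png

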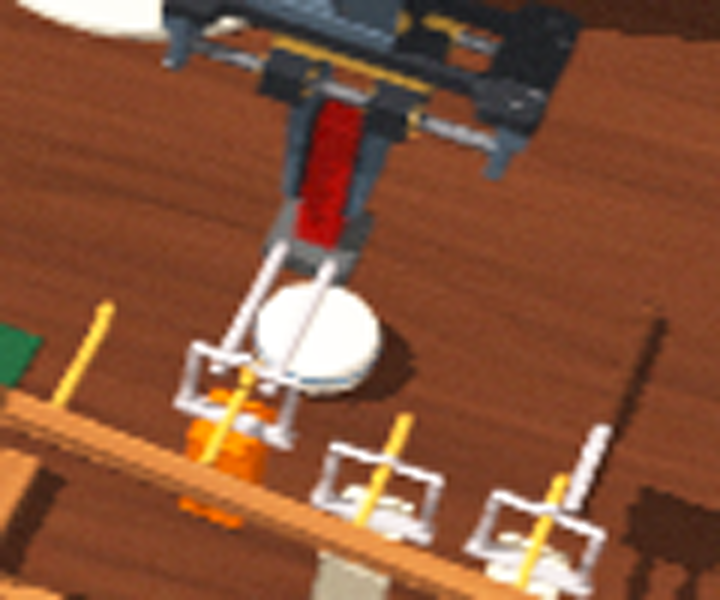

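>>> step_arm --grip '[0, 0, 0, 0, 0, 0, 0, 0, 0, 0, 0, 0]' --xyz '[[0.2, 0, 0], [0.4, 0, 0], [0.7, 0, 0], [0.9, 0, 0], [1.0, 0, 0], [1.0, 0, 0], [1.0, 0, 0], [0.9, 0, 0], [0.6, 0, 0], [0.4, 0, 0], [0.3, 0, 0], [0.1, 0, 0]]' --dr '[[0, 0, 0], [0, 0, 0], [0, 0, 0], [0, 0, 0], [0, 0, 0], [0, 0, 0], [0, 0, 0], [0, 0, 0], [0, 0, 0], [0, 0, 0], [0, 0, 0], [0, 0, 0]]'

```text
clock: 23.93
tool_pos: [373.8, 218.3, 277.0]
ee_rot: [[-0.995, 0.096, 0.0], [0.096, 0.995, 0.0], [-0.0, 0.0, -1.0]]
wrist_force: [0.7, -0.0, -3.8]
finger_gap: 0.238
```

>>> step_arm --grip '[0, 0, 0, 0, 0, 0, 0, 0, 0, 0, 0, 0]' --xyz '[[0, 0, -0.2], [0, 0, -0.4], [0, 0, -0.5], [0, 0, -0.5], [0, 0, -0.5], [0, 0, -0.4], [0, 0, -0.3], [0, 0, -0.2], [0, 0, 0], [0, 0, 0], [0, 0, 0], [0, 0, 0]]' --dr '[[0, 0, 0], [0, 0, -0.01], [0, 0, -0.02], [0, 0, -0.03], [0, 0, -0.035], [0, 0, -0.035], [0, 0, -0.035], [0, 0, -0.03], [0, 0, -0.025], [0, 0, -0.02], [0, 0, -0.014], [0, 0, 0]]'

```text
clock: 24.93
tool_pos: [374.1, 218.2, 306.8]
ee_rot: [[-0.988, -0.158, -0.0], [-0.158, 0.988, -0.0], [0.0, -0.0, -1.0]]
wrist_force: [-1.2, -0.0, -3.4]
finger_gap: 0.239
```

```bash
python3 -c "
from h import *
to(461.1,-358.2,307)"
```

```text
clock 24.9333 pos [374.1 218.2 306.8] heading -170.94 F [-1.2 -0.  -3.4] gap 0.239
tool shift cm [ 4.800e-01 -5.829e+01 -1.000e-02]
```

>>> step_arm --grip '[0, 0, 0, 0, 0, 0, 0, 0, 0, 0, 0, 0]' --xyz '[[0.04, -0.4, 0], [0.04, -0.8, 0], [0.04, -1.3, 0], [0.04, -1.8, 0], [0.04, -2.2, 0], [0.04, -2.5, 0], [0.04, -2.7, 0], [0.04, -2.8, 0], [0.04, -2.8, 0], [0.04, -2.8, 0], [0.04, -2.8, 0], [0.04, -2.8, 0]]' --dr '[[0, 0, 0], [0, 0, 0], [0, 0, 0], [0, 0, 0], [0, 0, 0], [0, 0, 0], [0, 0, 0], [0, 0, 0], [0, 0, 0], [0, 0, 0], [0, 0, 0], [0, 0, 0]]'

```text
clock: 25.93
tool_pos: [409.2, -38.3, 307.0]
ee_rot: [[-0.988, -0.156, 0.0], [-0.156, 0.988, -0.0], [-0.0, -0.0, -1.0]]
wrist_force: [1.2, 0.6, -3.9]
finger_gap: 0.237
```

>>> step_arm --grip '[0, 0, 0, 0, 0, 0, 0, 0, 0, 0, 0, 0]' --xyz '[[0, -2.8, 0], [0, -2.8, 0], [0, -2.8, 0], [0, -2.8, 0], [0, -2.8, 0], [0, -2.7, 0], [0, -2.5, 0], [0, -2.3, 0], [0, -2.1, 0], [0, -1.9, 0], [0, -1.7, 0], [0, -1.4, 0]]' --dr '[[0, 0, 0], [0, 0, 0], [0, 0, 0], [0, 0, 0], [0, 0, 0], [0, 0, 0], [0, 0, 0], [0, 0, 0], [0, 0, 0], [0, 0, 0], [0, 0, 0], [0, 0, 0]]'

```text
clock: 26.93
tool_pos: [453.7, -320.7, 306.7]
ee_rot: [[-0.988, -0.155, -0.0], [-0.155, 0.988, -0.0], [0.0, -0.0, -1.0]]
wrist_force: [0.7, 0.7, -4.4]
finger_gap: 0.239
```

>>> step_arm --grip '[0, 0, 0, 0, 0, 0, 0, 0, 0, 0, 0, 0]' --xyz '[[0, -1.3, 0], [0, -1.0, 0], [0, -0.7, 0], [0, -0.5, 0], [0, -0.3, 0], [0, -0.2, 0], [0, 0, 0], [0, 0, 0], [0, 0, 0], [0, 0, 0], [0, 0, 0], [0, 0, 0]]' --dr '[[0, 0, 0], [0, 0, 0], [0, 0, 0], [0, 0, 0], [0, 0, 0], [0, 0, 0], [0, 0, 0], [0, 0, 0], [0, 0, 0], [0, 0, 0], [0, 0, 0], [0, 0, 0]]'

```text
clock: 27.93
tool_pos: [460.6, -358.2, 307.0]
ee_rot: [[-0.988, -0.157, 0.0], [-0.157, 0.988, -0.0], [-0.0, -0.0, -1.0]]
wrist_force: [-0.8, 0.2, -4.2]
finger_gap: 0.236
```

```bash
python3 - <<'E'
from h import *
import cv2
to(461.1,-358.2,169)
f=manip.grab_frame("scene");cv2.imwrite("pics/a9.png",f[:,:,::-1])
hsv=cv2.cvtColor(f,cv2.COLOR_RGB2HSV);m=((hsv[:,:,0]>9)&(hsv[:,:,0]<20)&(hsv[:,:,1]>215)&(hsv[:,:,2]>150)).astype('uint8');m[:,:200]=0;m[:,320:]=0
n,_,st,ce=cv2.connectedComponentsWithStats(m)
for i in range(1,n):
    if st[i,4]>30: print(st[i],ce[i])
C=rot(np.radians(9.))
for o,z in(((559.9,-342.6),141.5),((548.5,-270.5),4)):
    pts=np.array([proj(P["scene"],np.array([*o,z])+C@np.array([a,b,c])) for a in(-17,17) for b in(-17,17) for c in(0,64)])
    print("pred",pts.min(0),pts.max(0))
E
```

```text
clock 27.9333 pos [ 460.6 -358.2  307. ] heading -170.98 F [-0.8  0.2 -4.2] gap 0.236
tool shift cm [-5.00e-02 -1.00e-02  1.38e+01]
[213 168  17  17 212] [220.91981132 176.08962264]
[242 199  13  15 149] [248.3557047  205.93959732]
pred [212.8176577  162.09879474] [230.4470196  184.71425339]
pred [241.6495829  193.39275523] [256.7248794  213.87267073]
```

>>> step_arm --grip '[0, 0, 0, 0, 0, 0, 0, 0, 0, 0, 0, 0]' --xyz '[[0, 0, 0.3], [0, 0, 0.7], [0, 0, 1.1], [0, 0, 1.4], [0, 0, 1.5], [0, 0, 1.5], [0, 0, 1.5], [0, 0, 1.4], [0, 0, 1.1], [0, 0, 0.7], [0, 0, 0.4], [0, 0, 0.2]]' --dr '[[0, 0, 0], [0, 0, 0], [0, 0, 0], [0, 0, 0], [0, 0, 0], [0, 0, 0], [0, 0, 0], [0, 0, 0], [0, 0, 0], [0, 0, 0], [0, 0, 0], [0, 0, 0]]'

```text
clock: 28.98
tool_pos: [460.5, -358.3, 188.3]
ee_rot: [[-0.988, -0.157, -0.0], [-0.157, 0.988, 0.0], [0.0, 0.001, -1.0]]
wrist_force: [0.1, 0.2, -3.3]
finger_gap: 0.239
```

>>> step_arm --grip '[0, 0, 0, 0, 0, 0, 0, 0, 0, 0, 0, 0]' --xyz '[[0, 0, 0.2], [0, 0, 0.2], [0, 0, 0.2], [0, 0, 0.2], [0, 0, 0.2], [0, 0, 0.2], [0, 0, 0.2], [0, 0, 0.2], [0, 0, 0.2], [0, 0, 0.2], [0, 0, 0.2], [0, 0, 0]]' --dr '[[0, 0, 0], [0, 0, 0], [0, 0, 0], [0, 0, 0], [0, 0, 0], [0, 0, 0], [0, 0, 0], [0, 0, 0], [0, 0, 0], [0, 0, 0], [0, 0, 0], [0, 0, 0]]'

```text
clock: 29.98
tool_pos: [460.6, -358.3, 166.6]
ee_rot: [[-0.988, -0.157, -0.0], [-0.157, 0.988, 0.0], [0.0, 0.0, -1.0]]
wrist_force: [-0.4, -0.9, -1.6]
finger_gap: 0.238
```

>>> step_arm --grip '[0, 0, 0, 0]' --xyz '[[0, 0, 0.2], [0, 0, 0.2], [0, 0, 0], [0, 0, 0]]' --dr '[[0, 0, 0], [0, 0, 0], [0, 0, 0], [0, 0, 0]]'

```text
clock: 30.32
tool_pos: [460.6, -358.3, 162.9]
ee_rot: [[-0.988, -0.157, -0.0], [-0.157, 0.988, 0.0], [0.0, 0.0, -1.0]]
wrist_force: [-0.4, 0.4, -1.0]
finger_gap: 0.238
```

Released at the same height as the first; lower the tines clear and back out.

>>> step_arm --grip '[0, 0, 0, 0, 0, 0, 0, 0, 0, 0, 0, 0]' --xyz '[[0, 0, 0.3], [0, 0, 0.3], [0, 0, 0.2], [0, 0, 0], [0.3, 0, 0], [0.6, 0, 0], [1.0, 0, 0], [1.3, 0, 0], [1.5, 0, 0], [1.5, 0, 0], [1.2, 0, 0], [0.6, 0, 0]]' --dr '[[0, 0, 0], [0, 0, 0], [0, 0, 0], [0, 0, 0], [0, 0, 0], [0, 0, 0], [0, 0, 0], [0, 0, 0], [0, 0, 0], [0, 0, 0], [0, 0, 0], [0, 0, 0]]'

```text
clock: 31.32
tool_pos: [379.3, -371.1, 155.0]
ee_rot: [[-0.988, -0.155, -0.001], [-0.155, 0.988, 0.0], [0.0, 0.0, -1.0]]
wrist_force: [-0.2, -0.3, -1.6]
finger_gap: 0.238
```

>>> step_arm --grip '[0, 0, 0, 0, 0, 0, 0]' --xyz '[[0, 0, 0], [0, 0, 0], [0, 0, 0], [0, 0, 0], [0, 0, 0], [0, 0, 0], [0, 0, 0]]' --dr '[[0, 0, 0.034], [0, 0, 0.05], [0, 0, 0.06], [0, 0, 0.06], [0, 0, 0.03], [0, 0, 0.015], [0, 0, 0]]'

```text
clock: 31.9
tool_pos: [381.3, -371.0, 155.0]
ee_rot: [[-0.996, 0.092, 0.0], [0.092, 0.996, -0.0], [-0.0, -0.0, -1.0]]
wrist_force: [0.8, -0.9, -2.3]
finger_gap: 0.24
```

```bash
python3 - <<'E'
from h import *
m=rot(np.radians(-5.41))@np.array([-50,0,0])+[478,10,0];print(m)
to(m[0],m[1],155)
E
```

```text
[428.22272378  14.71410351   0.        ]
clock 31.9 pos [ 381.3 -371.   155. ] heading 174.71 F [ 0.8 -0.9 -2.3] gap 0.24
tool shift cm [-1.110e+00  3.884e+01 -1.000e-02]
```

>>> step_arm --grip '[0, 0, 0, 0, 0, 0, 0, 0, 0, 0, 0, 0]' --xyz '[[0.5, 0.8, 0], [0.5, 1.6, 0], [0.5, 2.4, 0], [0.5, 3, 0], [0, 3, 0], [0, 3, 0], [0, 3, 0], [0, 3, 0], [0, 3, 0], [0, 3, 0], [0, 3, 0], [0, 3, 0]]' --dr '[[0, 0, 0], [0, 0, 0], [0, 0, 0], [0, 0, 0], [0, 0, 0], [0, 0, 0], [0, 0, 0], [0, 0, 0], [0, 0, 0], [0, 0, 0], [0, 0, 0], [0, 0, 0]]'

```text
clock: 32.9
tool_pos: [390.0, -50.7, 155.0]
ee_rot: [[-0.996, 0.091, 0.0], [0.091, 0.996, 0.0], [-0.0, 0.0, -1.0]]
wrist_force: [-0.2, -0.3, -1.3]
finger_gap: 0.236
```

>>> step_arm --grip '[0, 0, 0, 0, 0, 0, 0, 0, 0, 0]' --xyz '[[-0.5, 2.6, 0], [-0.5, 2.0, 0], [-0.5, 1.2, 0], [-0.5, 0.7, 0], [-0.5, 0.4, 0], [-0.4, 0.14, 0], [-0.2, 0, 0], [0, 0, 0], [0, 0, 0], [0, 0, 0]]' --dr '[[0, 0, 0], [0, 0, 0], [0, 0, 0], [0, 0, 0], [0, 0, 0], [0, 0, 0], [0, 0, 0], [0, 0, 0], [0, 0, 0], [0, 0, 0]]'

```text
clock: 33.73
tool_pos: [427.8, 14.4, 154.9]
ee_rot: [[-0.996, 0.092, -0.0], [0.092, 0.996, 0.0], [0.0, -0.0, -1.0]]
wrist_force: [0.6, -0.8, -2.1]
finger_gap: 0.24
```

>>> step_arm --grip '[0, 0, 0, 0, 0, 0, 0, 0, 0, 0, 0, 0]' --xyz '[[0, 0, 0.8], [0, 0, 1.5], [0, 0, 1.7], [0, 0, 1.5], [0, 0, 1.0], [0, 0, 0.6], [0, 0, 0.4], [0, 0, 0.3], [0, 0, 0.2], [0, 0, 0.2], [0, 0, 0], [0, 0, 0]]' --dr '[[0, 0, 0], [0, 0, 0], [0, 0, 0], [0, 0, 0], [0, 0, 0], [0, 0, 0], [0, 0, 0], [0, 0, 0], [0, 0, 0], [0, 0, 0], [0, 0, 0], [0, 0, 0]]'

```text
clock: 34.73
tool_pos: [428.3, 14.9, 73.1]
ee_rot: [[-0.996, 0.092, 0.0], [0.092, 0.996, -0.0], [-0.0, 0.0, -1.0]]
wrist_force: [-0.6, 0.2, -1.5]
finger_gap: 0.24
```

>>> step_arm --grip '[0, 0, 0, 0, 0, 0]' --xyz '[[0, 0, 0.1], [0, 0, 0.1], [0, 0, 0.05], [0, 0, 0], [0, 0, 0], [0, 0, 0]]' --dr '[[0, 0, 0], [0, 0, 0], [0, 0, 0], [0, 0, 0], [0, 0, 0], [0, 0, 0]]'

```text
clock: 35.23
tool_pos: [428.3, 14.9, 70.9]
ee_rot: [[-0.996, 0.092, 0.001], [0.092, 0.996, -0.0], [-0.001, -0.0, -1.0]]
wrist_force: [-2.3, -0.9, 11.7]
finger_gap: 0.238
```

>>> step_arm --grip '[2.4, 2.8, 3.4, 4.2, 5, 6, 7, 8, 8, 8, 8, 8]' --xyz '[[0, 0, 0], [0, 0, 0], [0, 0, 0], [0, 0, 0], [0, 0, 0], [0, 0, 0], [0, 0, 0], [0, 0, 0], [0, 0, 0], [0, 0, 0], [0, 0, 0], [0, 0, 0]]' --dr '[[0, 0, 0], [0, 0, 0], [0, 0, 0], [0, 0, 0], [0, 0, 0], [0, 0, 0], [0, 0, 0], [0, 0, 0], [0, 0, 0], [0, 0, 0], [0, 0, 0], [0, 0, 0]]'

```text
clock: 36.23
tool_pos: [428.1, 14.9, 70.4]
ee_rot: [[-0.996, 0.092, 0.0], [0.092, 0.996, -0.0], [-0.0, -0.0, -1.0]]
wrist_force: [0.3, 0.9, -0.9]
finger_gap: 0.88
```

>>> step_arm --grip '[8, 8, 8, 8, 8, 8, 8, 8, 8, 8, 8, 8]' --xyz '[[0, 0, -0.5], [0, 0, -1.5], [0, 0, -2.5], [0, 0, -3], [0, 0, -3], [0, 0, -3], [0, 0, -3], [0, 0, -1.5], [3, 0, 0], [3, 0, 0], [1, 0, 0], [0, 0, 0]]' --dr '[[0, 0, 0], [0, 0, 0], [0, 0, 0], [0, 0, 0], [0, 0, 0], [0, 0, 0], [0, 0, 0], [0, 0, 0], [0, 0, 0], [0, 0, 0], [0, 0, 0], [0, 0, 0]]'

```text
clock: 37.23
tool_pos: [355.9, 21.6, 250.7]
ee_rot: [[-0.996, 0.092, -0.001], [0.092, 0.996, 0.0], [0.001, 0.0, -1.0]]
wrist_force: [0.9, -1.1, 0.7]
finger_gap: 0.883
```

```bash
python3 - <<'E'
from h import *
import cv2
to(428,14,71)
f=manip.grab_frame("scene");t=manip.grab_frame("top")
a=cv2.resize(f[175:305,205:465],(800,400),interpolation=cv2.INTER_CUBIC)
b=cv2.resize(t[165:265,270:470],(400,200),interpolation=cv2.INTER_CUBIC)
w=cv2.resize(manip.grab_frame("wrist"),(320,200))
o=np.zeros((600,800,3),np.uint8);o[:400]=a;o[400:,:400]=b;o[400:,400:720]=w
cv2.imwrite("pics/s10.png",o[:,:,::-1])
E
```

```text
clock 37.2333 pos [355.9  21.6 250.7] heading 174.75 F [ 0.9 -1.1  0.7] gap 0.883
tool shift cm [-7.27 -0.1  17.96]
```

View pics/s10.png

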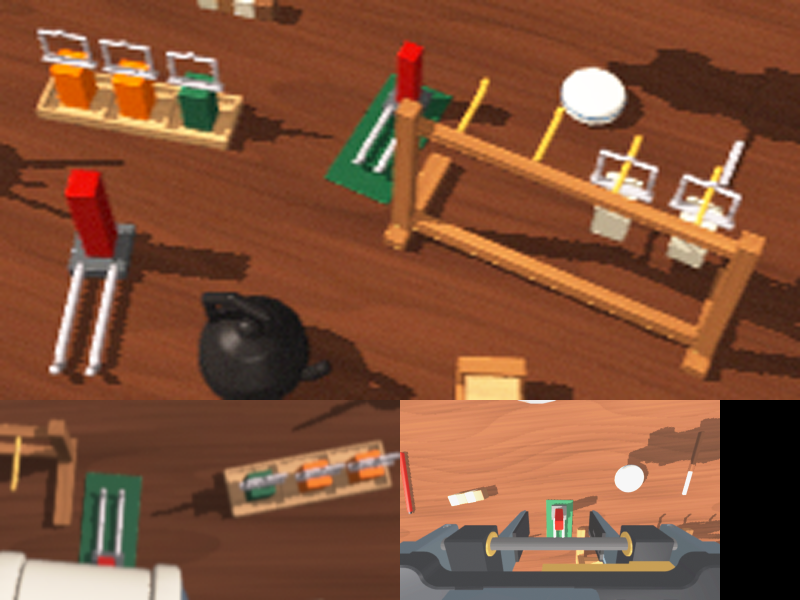

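The last picture shows both amber seals upright in the tray, at about (72,85) and (132,90). Jade stands at (198,100), both creams still hang, and the lifter stands centred on the mat. Handing in.

```bash
python3 -c "
from station import manip
print(manip.job_done())"
```

```text
the job is handed in; nothing more can be done
None
```

I moved both amber seals into the tray with the small lifter from the green mat and handed the job in at about 37 s of the 72 s allowed. `job_done` gives no verdict, so this rests on my own checks.

- **Seals:** one amber seal stands in the middle compartment and one in the -y compartment. The tray took each one's weight at the expected height. Before I lowered the second seal, image measurements put both within a few millimetres of where they should be. I judged them upright and square by eye in the last picture and did not measure angles.
- **Lifter:** it stands back on the mat. I placed it from the measured mat pose, about 1 mm from the target, and the last picture shows it there.
- **Other items:** the two cream seals still hang and the jade seal still stands. The gripper is raised and clear of everything.
- **Off from plan:** the first seal hung about 4 mm off-centre on the tines. I corrected for that when placing it and when picking up the second. Setting the lifter down gave a brief 12 N reading at the wrist, well under the limits.

No check failed. I used all 12 picture views against the planned 8.

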